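# Load the engraver's packing jig and hold its sprung pusher home

## Task

Pack the low open jig box on the bench for engraving: first stand the thick round blank in it on the sprung pusher's side and let go of it, then stand the rectangular blank behind it, its long side along the box. Keep gripping the rectangular blank and push the row against the sprung pusher until the pusher is fully home on its stop, and finish while still holding it pressed there, both blanks upright on the box floor, so that a locking bar could be dropped in behind. Do not ram it, and leave the slim round blank and everything else on the bench where it stands.

Things in the scene. Friction and masses are not known exactly. Their poses are not given: they have to be found in the camera images.
- jig: Packing jig: low grey open box fixed to the bench. Origin at bench height; z up, y along the channel towards the sprung pusher, x across. Channel 44 mm wide (x -22 to 22), side walls 6 mm thick, wall tops 22 mm and floor 6 mm above the bench. Inner face of the end wall (8 mm thick, 22 mm high) at y = -74 mm. A dark housing 50 mm high fills the +y end, y = 58 to 90 mm.
- jig_in (a point): Point on the channel floor (6 mm above the bench) in the middle of the loading space, half-way between the end wall's inner face and the pusher's face when out, 52 mm from each; at y = -22 mm in the jig's frame.
- pusher_face (a point): Middle of the flat steel face (40 mm wide, from 8 to 46 mm above the bench) of the sprung pusher; the point is 27 mm above the bench and moves with the pusher. The face looks along the jig's -y and lies at y = 30 mm in the jig's frame when out, 46 mm when fully home.
- pusher (a joint): Travel of the sprung pusher in m, along the jig's +y: 0 = fully out (where its spring holds it), 0.016 = fully home on its hard stop. The spring needs about 4 N to start it and 10 N at the stop, and returns the pusher when let go.
- round_mid (a point): Centre of the thick round blank: a plain aluminium cylinder 38 mm in diameter and 60 mm tall, standing upright on the bench, about 0.18 kg. The point is on the axis, 30 mm above its underside.
- block_mid (a point): Centre of the rectangular blank: a plain aluminium block, 38 mm along its own x, 50 mm along its own y and 60 mm tall (z up), standing upright on the bench, about 0.3 kg. The point is 30 mm above its underside. Its 50 mm side does not fit across the channel.
- slim_mid (a point): Centre of the slim round blank, to be left alone: an aluminium cylinder 22 mm in diameter and 60 mm tall, standing upright on the bench. The point is 30 mm above its underside.
- finger_ring: A small brass finger ring lying on the bench among the blanks, to be left alone: 24 mm outside diameter, 6 mm high, origin at its underside.
- graver: A screwdriver-like graver 130 mm long lying on the bench between the robot and the jig, to be left alone; it lies along its own x. It is at most 30 mm high.
- tin: A small glass jar with a steel cap on the bench beyond the blanks, to be left alone: 56 mm in diameter, 35 mm high, origin at its underside.
There are look-alikes about, which are no part of the job. Leave any black or turquoise look-alike of the part that bears round_mid alone. Leave any red look-alike of the part that bears block_mid alone.

How it is judged:
By the outcome, as a careful person would: the job done as asked, in the order asked, and still so for the second after the job is handed in, while the arm keeps its last pose, push and grip.
It also fails if it takes over 64 s, if anything falls off the work surface, if the arm or the gripper's body presses on something with over 40 N, if the wrist force passes 120 N, or if a joint passes its speed limit or range.

## Robot

A 6-joint arm with a two-finger parallel gripper is mounted at the origin on the work surface. World frame = base frame: x ahead of the robot, y to its left, z up, the work surface at z = 0. Lengths are in mm, angles in rad, forces in N, time in s.
With the tool pointing down it reaches from about 300 to 750 mm from the base axis. Payload 8.5 kg.
Tool frame: the origin (TCP) lies midway between the tips of the shut fingers; the grasp point (between the pads) lies env.hold_point_z behind it (env.hold_point_z is the distance from the TCP to the grasp point, in mm); z points along the fingers, y is the line along which they close (so a half turn about z gives the same grasp; the last joint's range is limited). The gripper opens to 88 mm and grips with 3 to 60 N. Pads are 18 mm wide; open, the fingers measure 123 mm over their backs; the gripper's body (75 mm by 187 mm) begins 45 mm behind the grasp point.
Start: joints at [0.89, 0.381, 1.297, -0, 1.464, -0.215], TCP at [247.015, 491.39, 238.748] pointing down, gripper open.
Joint ranges: [-3.11, 3.11], [-0.89, 2.33], [0.22, 2.48], [-1.42, 4.56], [0.17, 2.85], [-2.88, 2.88]. Speed limits (rad/s): [2.39, 2.39, 3.14, 3.14, 3.14, 3.14].

## Interface

Orientations are given as a unit quaternion [x, y, z, w].
In Python, from station import get_obs, get_image, env gives the robot as it stands. The module is installed in compiled form; this text tells all that it offers.
- The arm moves only by the tool send_rows, never from a script. Its argument "steps" is a list of rows, each a list of 7 numbers: the opening in per cent of the stroke, from 0 (shut) to 100 (fully open), then the shift along the tool's x, y, z normalised to -1 to 1, where 1 is 0.3 m, then the turn, a rotation vector about the tool's x, y, z normalised to -1 to 1, where 1 is 90 degrees. In form: [[gripper, dx, dy, dz, ax, ay, az], ...]. A call has 1 to 12 rows; each row is the pose to reach, as a shift and turn from the pose commanded when the call began, along the tool's axes at that moment; what a row does not reach only later rows make up. A row lasts 1/12 s, in which the tool goes at most 41.7 mm and 7.16 degrees, less where a joint would pass 70% of its speed; a pose out of reach is approached as far as the arm can. A call with a number of a shift or a turn outside -1 to 1 is refused whole. A call with a gripper value outside its range is refused whole. The fingers move at their own pace and stop on an object; the grip force is fixed at half the most. Time passes only in rows, so rows that repeat a pose let the fingers close. It gives the time, the measured TCP pose, the force, the opening and the grip force at its end, in the units of the state.
- get_obs(): the state, without advancing time (a new reading comes with each control period).
- get_image(name): name is "scene" or "top"; returns a dict with "color" (420x560x3 uint8, blue, green, red), "intrinsics" (3x3 intrinsics, pixels), "T" (4x4, takes a point from camera to world coordinates). Camera axes: x right, y up, looking along -z (the intrinsics and any distortion apply to the point x, -y, -z); pixel columns grow to the right and rows downward; lengths in mm; the calibration is good to about 2 mm. A picture is of the moment at which its call begins. There is no depth.
- env.close_job(): hands the job in; it is judged then, once.
The state is a dict: "time_s": time; "q": joint angles; "qd": joint speeds; "joint_torque": joint torques, N m; "eef_pos": TCP position; "ee_rot": TCP orientation; "ft_force": force on the tool from outside, world axes, zero at the start; "torque": the same for the moment, N m; "grip_width": finger opening in mm; "gripper_force": force on a finger pad.
Only numpy, scipy, OpenCV 4.12 (cv2) and the standard library are available. Lean on these libraries where they do the work, as an engineer would, in place of code of your own. Each camera call takes 0.05 s, during which the arm holds its last target. There are 200 camera calls.

## Working session

There is one attempt and no reset: what is moved stays moved. The work goes in short steps, Python scripts to look and compute and a tool call to move; the robot and the scene stay as the last step left them, time stands still between calls to the robot, and variables do not carry over. Pictures are saved under pics/ and viewed, at most 10 in all, crops included, and the job is handed in when it is done.

Besides the shell and the picture viewer there is one more tool, called after "Call:" as name([rows], argument=value, ...), one row to a line, values as JSON. send_rows: Moves the arm, as the interface text tells. Its arguments: {"type":"object","properties":{"steps":{"type":"array"}},"required":["steps"]}

```bash
mkdir -p pics
cat > h.py <<'E'
import numpy as np, cv2
from station import get_obs, get_image, env
def shot(n,f):
    d=get_image(n); cv2.imwrite('pics/'+f,d['color']); return d
E
python3 - <<'E'
from h import *
import pickle
for n in("top","scene"):
    d=shot(n,n+"0.png"); pickle.dump(d,open(n+"0.pkl","wb")); print(d["intrinsics"],d["T"].round(3),d.keys())
print(env.hold_point_z,get_obs())
E
```

```text
[[487.75395766   0.         277.26235523]
 [  0.         487.75395766 201.59139178]
 [  0.           0.           1.        ]] [[ 3.00000e-03  9.82000e-01 -1.89000e-01  3.89168e+02]
 [-1.00000e+00  1.00000e-03 -6.00000e-03 -3.83860e+01]
 [-6.00000e-03  1.89000e-01  9.82000e-01  9.14143e+02]
 [ 0.00000e+00  0.00000e+00  0.00000e+00  1.00000e+00]] dict_keys(['color', 'intrinsics', 'T'])
[[469.78366075   0.         277.14591796]
 [  0.         469.78366075 213.62765755]
 [  0.           0.           1.        ]] [[ 8.87000e-01 -3.39000e-01  3.12000e-01  8.24805e+02]
 [ 4.61000e-01  6.72000e-01 -5.80000e-01 -5.57934e+02]
 [-1.30000e-02  6.59000e-01  7.52000e-01  7.04096e+02]
 [ 0.00000e+00  0.00000e+00  0.00000e+00  1.00000e+00]] dict_keys(['color', 'intrinsics', 'T'])
18.700000000000003 {'time_s': 0.1, 'q': array([ 8.89732286e-01,  3.81088524e-01,  1.29811552e+00,  3.75009500e-05,
        1.46360667e+00, -2.15296008e-01]), 'qd': array([ 0.00027323, -0.00378774, -0.00198655,  0.00095621, -0.00140442,
       -0.00142335]), 'joint_torque': array([ 3.49382848e-03, -4.38651216e+01, -2.24914187e+01,  7.14985770e-02,
        3.42050171e-02, -6.13653810e-05]), 'eef_pos': array([246.84793477, 491.2268685 , 238.24447275]), 'ee_rot': array([ 2.30786561e-01,  9.73004210e-01, -5.40802238e-04, -2.80708905e-04]), 'ft_force': array([-0.24510321, -0.76155474,  0.49120397]), 'torque': array([0.04697125, 0.01521388, 0.06157975]), 'gripper_force': 0.0, 'grip_width': 88.07874773971916}
```

View pics/top0.png

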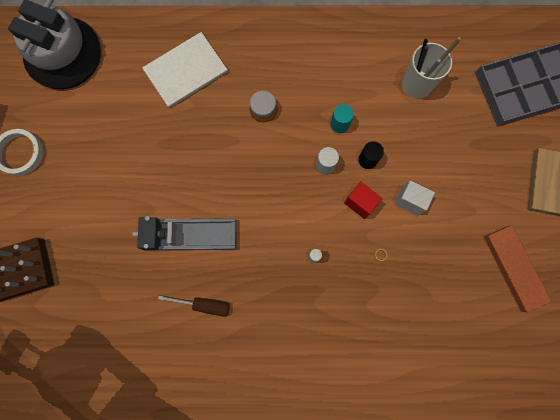

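View pics/scene0.png

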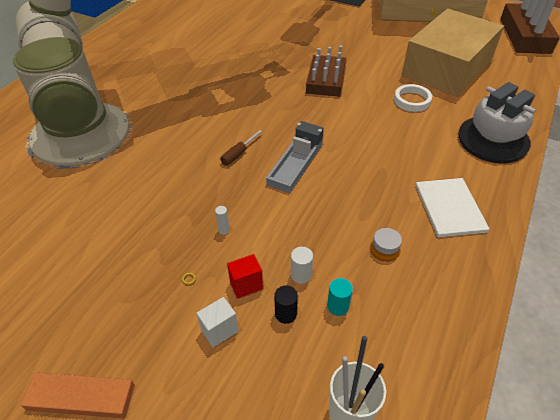

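Top view: jig (187,234) with its housing on the left (world +y), thick blank (328,160), grey block (416,198), slim blank (316,255). Next I fit projected models to the silhouettes in both cameras.

```bash
cat >> h.py <<'E'
from scipy.optimize import minimize
def proj(d,P):
    T=d["T"]; c=(np.asarray(P,float)-T[:3,3])@T[:3,:3]
    c=c*[1,-1,-1]; u=c@d["intrinsics"].T; return u[:,:2]/u[:,2:]
def ray(d,uv,z):
    T=d["T"];k=d["intrinsics"]; v=np.array([(uv[0]-k[0,2])/k[0,0],-(uv[1]-k[1,2])/k[1,1],-1])
    v=T[:3,:3]@v; o=T[:3,3]; return o+v*(z-o[2])/v[2]
def grey(d,seed,r=30,smax=70,vmin=70):
    hsv=cv2.cvtColor(d["color"],cv2.COLOR_BGR2HSV); m=((hsv[...,1]<smax)&(hsv[...,2]>vmin)).astype(np.uint8)
    n,l=cv2.connectedComponents(m,connectivity=4); return (l==l[seed[1],seed[0]]).astype(np.float32)
def cyl(p,R,h,z0=0):
    a=np.linspace(0,2*np.pi,40); c=np.c_[p[0]+R*np.cos(a),p[1]+R*np.sin(a)]
    return np.vstack([np.c_[c,0*a+z0],np.c_[c,0*a+z0+h]])
def box(p,x0,x1,y0,y1,z0,z1):
    c,s=np.cos(p[2]),np.sin(p[2]); q=np.array([[x,y] for x in(x0,x1) for y in(y0,y1)])
    q=q@np.array([[c,s],[-s,c]])+p[:2]; return np.vstack([np.c_[q,[z0]*4],np.c_[q,[z1]*4]])
def render(d,P,S=8):
    h=cv2.convexHull((proj(d,P)+.5).astype(np.float32)); m=np.zeros((420*4,560*4),np.uint8)
    cv2.fillPoly(m,[np.round((h*4-.5)*16).astype(np.int32)],255,shift=4)
    return cv2.resize(m,(560,420),interpolation=cv2.INTER_AREA)/255.
def fit(views,model,x0,step):
    f=lambda x:sum(((render(d,model(x))-m)**2).sum() for d,m in views)
    s=np.vstack([x0]+[np.array(x0)+np.eye(len(x0))[i]*step[i] for i in range(len(x0))])
    r=minimize(f,x0,method="Nelder-Mead",options=dict(initial_simplex=s,xatol=.02,fatol=.01)); return r.x.round(3),round(r.fun,1)
E
python3 - <<'E'
from h import *
import pickle
t=pickle.load(open("top0.pkl","rb"));s=pickle.load(open("scene0.pkl","rb"))
def run(name,st,ss,model,x0,step):
    for lab,v in (("top",[(t,st)]),("scene",[(s,ss)]),("both",[(t,st),(s,ss)])):
        m=[(d,grey(d,k)) for d,k in v]
        print(name,lab,[int(a[1].sum()) for a in m],fit(m,model,x0,step))
run("round",(328,160),(302,265),lambda x:cyl(x,19,60),ray(t,(328,160),30)[:2],[8,8])
run("slim",(316,255),(222,220),lambda x:cyl(x,11,60),ray(t,(316,255),30)[:2],[8,8])
for a in(.3,-1.2): run("block",(416,198),(217,322),lambda x:box(x,-19,19,-25,25,0,60),[*ray(t,(416,198),30)[:2],a],[8,8,.3])
for n,uv,z in(("jig-end mid",(237,234),11),("housing mid",(138,234),25)): print(n,ray(t,uv,z))
a=cv2.resize(t["color"][205:265,130:245],None,fx=6,fy=6,interpolation=2)
b=cv2.resize(s["color"][115:195,260:330],None,fx=3,fy=3,interpolation=2)
o=np.zeros((600,700,3),np.uint8);o[:360,:690]=a;o[360:,:210]=b;
c=cv2.resize(t["color"][140:220,310:440],None,fx=3,fy=3,interpolation=2); o[360:,220:610]=c
cv2.imwrite("pics/crop1.png",o)
E
```

```text
round top [471] (array([ 637.707, -125.052]), np.float64(23.1))
round scene [704] (array([ 636.673, -124.248]), np.float64(31.7))
round both [471, 704] (array([ 636.855, -124.648]), np.float64(59.2))
slim top [148] (array([459.667, -99.754]), np.float64(9.8))
slim scene [295] (array([459.43 , -98.915]), np.float64(25.8))
slim both [148, 295] (array([459.752, -99.442]), np.float64(37.8))
block top [871] (array([ 5.65951e+02, -2.84429e+02, -4.81000e-01]), np.float64(37.6))
block scene [1321] (array([ 5.66153e+02, -2.83874e+02, -5.26000e-01]), np.float64(58.2))
block both [871, 1321] (array([ 5.66576e+02, -2.84050e+02, -5.09000e-01]), np.float64(103.9))
block top [871] (array([ 5.66296e+02, -2.83943e+02, -4.96000e-01]), np.float64(37.2))
block scene [1321] (array([ 5.66166e+02, -2.83458e+02, -4.85000e-01]), np.float64(57.5))
block both [871, 1321] (array([ 5.65703e+02, -2.83859e+02, -5.04000e-01]), np.float64(103.3))
jig-end mid [501.12547579  42.3648243   11.        ]
housing mid [499.06383578 222.98201956  25.        ]
```

View pics/crop1.png

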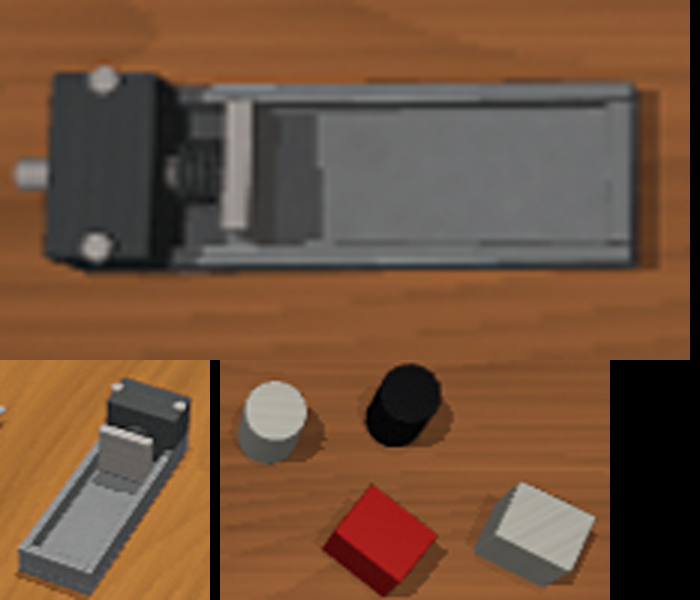

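The crop shows the jig nearly aligned with world y (outer edges rows ~84–267, right end column ~635 of the crop), channel empty. I'll fit the jig's full outline the same way.

Run:
```python
from h import *
import h,pickle
t=pickle.load(open("top0.pkl","rb"));s=pickle.load(open("scene0.pkl","rb"))
def mask(d,x0,y0,x1,y1):
    hsv=cv2.cvtColor(d["color"],cv2.COLOR_BGR2HSV); m=((hsv[...,1]<95)).astype(np.uint8)
    z=np.zeros_like(m);z[y0:y1,x0:x1]=m[y0:y1,x0:x1]; 
    z=cv2.morphologyEx(z,cv2.MORPH_OPEN,np.ones((5,5)))
    z=cv2.morphologyEx(z,cv2.MORPH_CLOSE,np.ones((5,5)));return z.astype(float)
def R(d,x,hx):
    r=render(d,box(x,-28,28,-82,60,0,22))
    r=np.maximum(r,render(d,box(x,-hx,hx,58,90,0,50)))
    return np.maximum(r,render(d,box(x,-20,20,30,34,8,46)))
mt=mask(t,130,205,245,265);ms=mask(s,255,115,335,200)
for hx in(28,30):
  for lab,V in(("top",[(t,mt)]),("scene",[(s,ms)]),("both",[(t,mt),(s,ms)])):
    f=lambda x:sum(((R(d,x,hx)-m)**2).sum() for d,m in V)
    x0=np.array([500,124,0.]);sx=np.vstack([x0,x0+[5,0,0],x0+[0,5,0],x0+[0,0,.05]])
    r=minimize(f,x0,method="Nelder-Mead",options=dict(initial_simplex=sx,xatol=.005,fatol=.01));print(hx,lab,r.x.round(3),round(r.fun,1))
# overlay
x=r.x;o=cv2.resize(t["color"][205:265,130:245],None,fx=6,fy=6,interpolation=2)
for b in((-28,28,-82,60,0,22),(-22,22,-74,58,6,22),(-28,28,58,90,0,50),(-20,20,30,30.1,8,46)):
    for p in proj(t,box(x,*b)): cv2.circle(o,tuple(int(v) for v in ((p+.5-[130,205])*6)),3,(0,255,0),-1)
cv2.imwrite("pics/ov.png",o)
```

```text
28 top [5.00580e+02 1.27813e+02 6.00000e-03] 77.2
28 scene [5.00186e+02 1.27565e+02 2.30000e-02] 78.1
28 both [5.00549e+02 1.27976e+02 6.00000e-03] 163.9
30 top [5.00804e+02 1.27331e+02 1.00000e-03] 122.2
30 scene [5.00553e+02 1.27782e+02 2.40000e-02] 109.9
30 both [5.00463e+02 1.27620e+02 1.00000e-02] 253.5
```

View pics/ov.png

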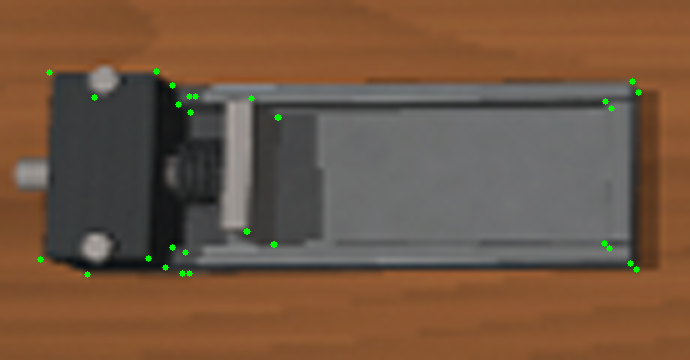

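```bash
cat > g.py <<'E'
import sys,numpy as np
from scipy.spatial.transform import Rotation as R
from station import get_obs
# goal: x y z az(tool-y azimuth)
x,y,z,a=map(float,sys.argv[1:5]); o=get_obs()
C=R.from_quat(o["ee_rot"]); ty=np.array([np.cos(a),np.sin(a),0]); tz=np.array([0,0,-1.])
D=R.from_matrix(np.c_[np.cross(ty,tz),ty,tz])
print("t",round(o["time_s"],2),"pos",o["eef_pos"].round(1),"F",o["ft_force"].round(1),"w",round(o["grip_width"],1),"g",round(o["gripper_force"],1))
print("shift",((C.inv().apply(np.array([x,y,z])-o["eef_pos"]))/300).round(4),"turn",((C.inv()*D).as_rotvec()/(np.pi/2)).round(4),"tool-y az",np.arctan2(C.as_matrix()[1,1],C.as_matrix()[0,1]).round(4))
E
python3 g.py 637 -125 200 0.012
```

```text
t 0.1 pos [246.8 491.2 238.2] F [-0.2 -0.8  0.5] w 88.1 g 0.0
shift [-2.0845 -1.2511  0.1283] turn [-8.000e-04  2.000e-04  6.958e-01] tool-y az 1.105
```

Call:
send_rows([
  [62,-1,-0.6,0.06,0,0,0.35],
  [62,-1,-0.6,0.06,0,0,0.35],
  [62,-1,-0.6,0.06,0,0,0.35],
  [62,-1,-0.6,0.06,0,0,0.35],
  [62,-1,-0.6,0.06,0,0,0.35],
  [62,-1,-0.6,0.06,0,0,0.35],
  [62,-1,-0.6,0.06,0,0,0.35],
  [62,-1,-0.6,0.06,0,0,0.35],
  [62,-1,-0.6,0.06,0,0,0.35],
  [62,-1,-0.6,0.06,0,0,0.35],
  [62,-1,-0.6,0.06,0,0,0.35],
  [62,-1,-0.6,0.06,0,0,0.35],
])

```text
time_s: 1.1
eef_pos: [433.6, 196.6, 220.7]
ee_rot: [0.486, 0.874, -0.0, -0.0]
ft_force: [-0.2, 0.5, 0.1]
grip_width: 54.5
gripper_force: 0.0
```

```bash
python3 g.py 637 -125 200 0.012
```

```text
t 1.1 pos [433.6 196.6 220.7] F [-0.2  0.5  0.1] w 54.5 g 0.0
shift [-1.2683  0.0105  0.0683] turn [-3.000e-04 -2.000e-04  3.462e-01] tool-y az 0.5558
```

Call:
send_rows([
  [62,-1,0.01,0.06,0,0,0.346],
  [62,-1,0.01,0.06,0,0,0.346],
  [62,-1,0.01,0.06,0,0,0.346],
  [62,-1,0.01,0.06,0,0,0.346],
  [62,-1,0.01,0.06,0,0,0.346],
  [62,-1,0.01,0.06,0,0,0.346],
  [62,-1,0.01,0.06,0,0,0.346],
  [62,-1,0.01,0.06,0,0,0.346],
  [62,-1,0.01,0.06,0,0,0.346],
  [62,-1,0.01,0.06,0,0,0.346],
  [62,-1,0.01,0.06,0,0,0.346],
])

```text
time_s: 2.02
eef_pos: [594.2, -55.2, 203.1]
ee_rot: [0.702, 0.712, 0.0, -0.0]
ft_force: [-0.5, 0.1, 0.3]
grip_width: 54.8
gripper_force: 0.0
```

```bash
python3 g.py 637 -124.8 90 0.012
```

```text
t 2.02 pos [594.2 -55.2 203.1] F [-0.5  0.1  0.3] w 54.8 g 0.0
shift [-0.2341  0.1393  0.3768] turn [-0.0001 -0.0003  0.0013] tool-y az 0.0141
```

Call:
send_rows([
  [62,-0.234,0.139,0.0,0,0,0.001],
  [62,-0.234,0.139,0.0,0,0,0.001],
  [62,-0.234,0.139,0.0,0,0,0.001],
  [62,-0.234,0.139,0.15,0,0,0.001],
  [62,-0.234,0.139,0.25,0,0,0.001],
  [62,-0.234,0.139,0.35,0,0,0.001],
  [62,-0.234,0.139,0.377,0,0,0.001],
  [62,-0.234,0.139,0.377,0,0,0.001],
])

```text
time_s: 2.68
eef_pos: [636.4, -125.3, 88.3]
ee_rot: [0.703, 0.711, -0.001, -0.002]
ft_force: [0.2, 0.4, -0.0]
grip_width: 54.6
gripper_force: 0.0
```

```bash
python3 g.py 637 -124.8 20 0.012
```

```text
t 2.68 pos [ 636.4 -125.3   88.3] F [ 0.2  0.4 -0. ] w 54.6 g 0.0
shift [0.0011 0.0029 0.2276] turn [-0.0024 -0.0011 -0.0001] tool-y az 0.0119
```

Call:
send_rows([
  [62,0.001,0.003,0.1,0,0,0],
  [62,0.001,0.003,0.18,0,0,0],
  [62,0.001,0.003,0.226,0,0,0],
  [62,0.001,0.003,0.226,0,0,0],
  [30,0.001,0.003,0.226,0,0,0],
  [30,0.001,0.003,0.226,0,0,0],
  [30,0.001,0.003,0.226,0,0,0],
  [30,0.001,0.003,0.226,0,0,0],
  [30,0.001,0.003,0.226,0,0,0],
  [30,0.001,0.003,0.226,0,0,0],
  [30,0.001,0.003,0.226,0,0,0],
])

```text
time_s: 3.6
eef_pos: [639.2, -127.0, 24.2]
ee_rot: [0.703, 0.711, 0.001, 0.001]
ft_force: [-1.9, 1.8, 7.0]
grip_width: 37.2
gripper_force: 30.0
```

```bash
python3 g.py 637 -124.8 120 0.012
```

```text
t 3.6 pos [ 639.2 -127.    24.2] F [-1.9  1.8  7. ] w 37.2 g 30.0
shift [ 0.0072 -0.0062 -0.3194] turn [ 0.002   0.0007 -0.0011] tool-y az 0.0103
```

Run:
```python
from h import *
t=shot("top","t1.png");s=shot("scene","s1.png")
o=np.hstack([cv2.resize(t["color"][70:230,260:440],None,fx=2.2,fy=2.2),cv2.resize(s["color"][190:350,190:370],None,fx=2.2,fy=2.2)])
cv2.imwrite("pics/c1.png",o); print(get_obs()["eef_pos"],get_obs()["ft_force"],get_obs()["torque"])
```

```text
[ 639.2097768  -127.00691511   24.23851805] [-0.77461981  1.22075772  7.67761321] [0.15563734 0.3508021  0.01702197]
```

View pics/c1.png

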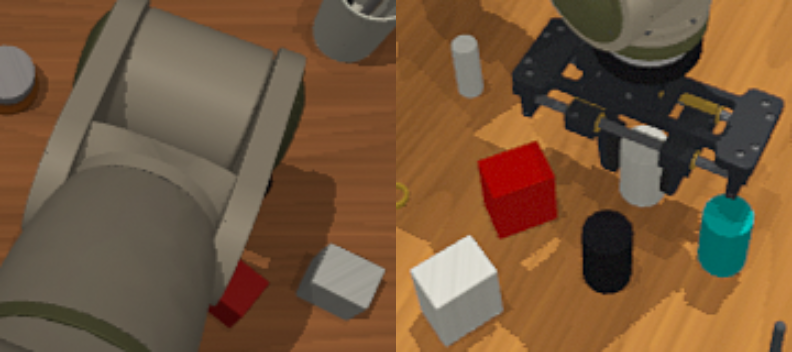

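The scene view shows the thick blank gripped properly. The gripper's end bracket is resting on the turquoise look-alike (~7 N), so I'm lifting straight up.

Call:
send_rows([
  [30,0,0,-0.05,0,0,0],
  [30,0,0,-0.12,0,0,0],
  [30,0,0,-0.22,0,0,0],
  [30,0,0,-0.32,0,0,0],
  [30,0,0,-0.42,0,0,0],
  [30,0,0,-0.42,0,0,0],
  [30,0,0,-0.42,0,0,0],
])

```text
time_s: 4.28
eef_pos: [638.8, -127.0, 149.9]
ee_rot: [0.703, 0.711, 0.001, 0.002]
ft_force: [-0.1, 0.8, -2.8]
grip_width: 37.5
gripper_force: 30.0
```

```bash
python3 g.py 500.5 134 150 0.012
python3 - <<'E'
from h import *
t=shot("top","t2.png");s=shot("scene","s2.png")
cv2.imwrite("pics/c2.png",cv2.resize(s["color"][160:350,190:400],None,fx=3,fy=3))
E
```

```text
t 4.28 pos [ 638.8 -127.   149.9] F [-0.1  0.8 -2.8] w 37.5 g 30.0
shift [ 0.8747 -0.452  -0.0033] turn [ 0.0024  0.001  -0.0011] tool-y az 0.0103
```

View pics/c2.png

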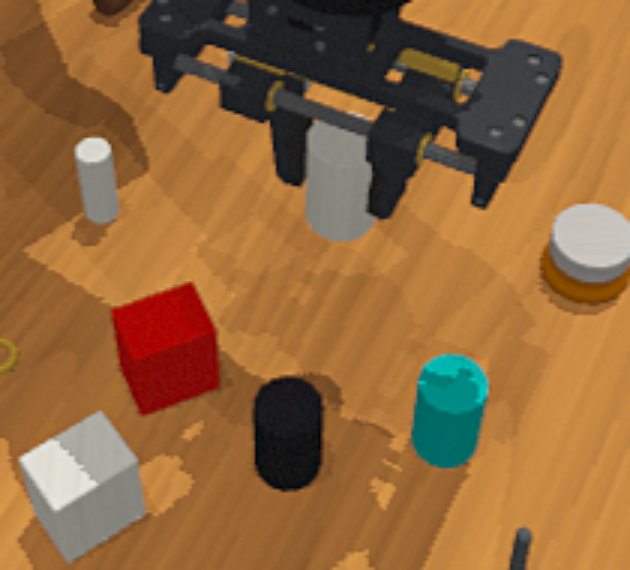

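The blank hangs upright in the grip and the turquoise blank still stands. I'm checking that blank's displacement and the thick blank's offset in the hand.

Run:
```python
from h import *
import pickle
s0=pickle.load(open("scene0.pkl","rb"));s=dict(s0);s["color"]=cv2.imread("pics/s2.png")
def teal(d):
    h=cv2.cvtColor(d["color"],cv2.COLOR_BGR2HSV);m=((h[...,0]>80)&(h[...,0]<100)&(h[...,1]>150)&(h[...,2]>40)).astype(np.uint8)
    n,l,st,c=cv2.connectedComponentsWithStats(m);i=1+st[1:,4].argmax();return (l==i).astype(float)
for d in(s0,s): m=teal(d);print(m.sum(),fit([(d,m)],lambda x:cyl(x,19,60),np.array([700.,-150]),[8,8]))
g=cv2.cvtColor(s["color"],cv2.COLOR_BGR2HSV); m=((g[...,1]<70)&(g[...,2]>70)).astype(np.float32)
sl=(slice(218,246),slice(285,316))
print(m[sl].astype(int).astype(str).tolist().__len__())
for r in range(222,244,2): print(r,np.flatnonzero(m[r,280:325])[[0,-1]]+280 if m[r,280:325].any() else None)
P=cyl([638.8,-127.0],19,60,125.7); p=proj(s,P); print("pred bottom row",p[:,1].max(),"x",p[:40,0].min(),p[:40,0].max(),"center",proj(s,[[638.8,-127,125.7]]), "d/dx,dy,dz",*[proj(s,[np.array([638.8,-127,125.7])+e])-proj(s,[[638.8,-127,125.7]]) for e in np.eye(3)*5])
```

```text
734.0 (array([ 720.319, -153.728]), np.float64(71.5))
733.0 (array([ 720.319, -153.728]), np.float64(72.5))
28
222 [293 312]
224 [292 312]
226 [292 312]
228 [292 312]
230 [292 311]
232 [292 314]
234 [293 314]
236 [294 312]
238 [297 310]
240 None
242 None
pred bottom row 241.00635527845137 x 291.05369233851974 315.0643423010985 center [[303.04893281 231.51040145]] d/dx,dy,dz [[2.86491183 1.11245375]] [[ 1.35031362 -2.18419717]] [[ 0.09105007 -2.00081239]]
```

Turquoise blank hasn't moved. The thick blank sits ~2 mm towards +y in the pads. Carrying it to the jig.

Call:
send_rows([
  [30,0.1,-0.05,0,0.002,0.001,0],
  [30,0.2,-0.103,0,0.002,0.001,0],
  [30,0.32,-0.165,0,0.002,0.001,0],
  [30,0.44,-0.227,0,0.002,0.001,0],
  [30,0.56,-0.29,0,0.002,0.001,0],
  [30,0.68,-0.351,0,0.002,0.001,0],
  [30,0.78,-0.403,0,0.002,0.001,0],
  [30,0.85,-0.439,0,0.002,0.001,0],
  [30,0.873,-0.452,0,0.002,0.001,0],
  [30,0.873,-0.452,0,0.002,0.001,0],
  [30,0.873,-0.452,0,0.002,0.001,0],
])

```text
time_s: 5.3
eef_pos: [500.2, 133.1, 147.2]
ee_rot: [0.703, 0.711, -0.001, -0.002]
ft_force: [0.1, 0.4, -1.6]
grip_width: 36.8
gripper_force: 30.0
```

```bash
python3 g.py 500.5 133.4 50 0.012
```

```text
t 5.3 pos [500.2 133.1 147.2] F [ 0.1  0.4 -1.6] w 36.8 g 30.0
shift [0.0006 0.0022 0.3239] turn [-0.0027 -0.0008 -0.001 ] tool-y az 0.0105
```

Call:
send_rows([
  [30,0.001,0.002,0.08,-0.002,0,0],
  [30,0.001,0.002,0.16,-0.002,0,0],
  [30,0.001,0.002,0.24,-0.002,0,0],
  [30,0.001,0.002,0.29,-0.002,0,0],
  [30,0.001,0.002,0.31,-0.002,0,0],
  [30,0.001,0.002,0.31,-0.002,0,0],
])

```text
time_s: 5.8
eef_pos: [500.5, 132.8, 53.5]
ee_rot: [0.704, 0.71, -0.0, -0.001]
ft_force: [-0.2, 0.3, -2.1]
grip_width: 37.4
gripper_force: 30.0
```

```bash
python3 g.py 500.5 133.4 30 0.012
python3 - <<'E'
from h import *
s=shot("scene","s3.png")
cv2.imwrite("pics/c3.png",cv2.resize(s["color"][80:200,240:360],None,fx=5,fy=5,interpolation=2))
P=cyl([500.3,135.7],19,0.1,get_obs()["eef_pos"][2]-24.2);p=(proj(s,P)+.5-[240,80])*5;print("pred bottom in crop",p.min(0),p.max(0))
E
```

```text
t 5.8 pos [500.5 132.8  53.5] F [-0.2  0.3 -2.1] w 37.4 g 30.0
shift [0.0018 0.0003 0.0782] turn [-0.0017 -0.0009 -0.0023] tool-y az 0.0085
pred bottom in crop [238.00041197 333.62871781] [326.27655519 392.61043739]
```

View pics/c3.png

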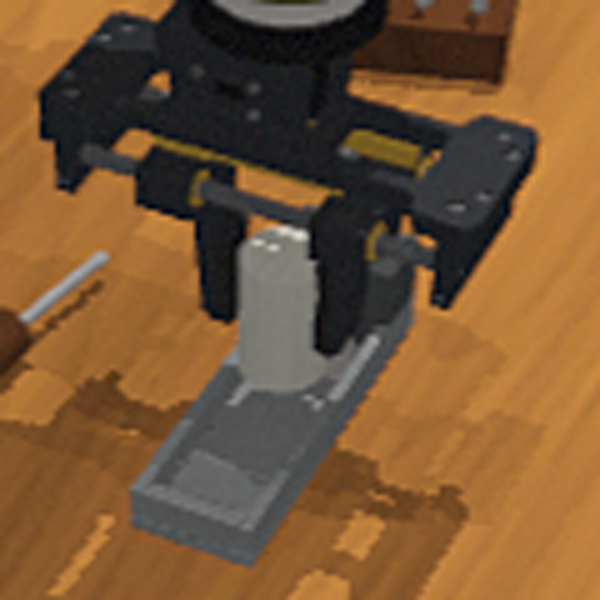

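The blank hovers centred over the channel just above the walls (bottom at crop ~(282,388), predicted 282,392). Lowering gently.

Call:
send_rows([
  [30,0.002,0,0.03,-0.001,0,0],
  [30,0.002,0,0.05,-0.001,0,0],
  [30,0.002,0,0.063,-0.001,0,0],
  [30,0.002,0,0.07,-0.001,0,0],
  [30,0.002,0,0.077,-0.001,0,0],
  [30,0.002,0,0.077,-0.001,0,0],
])

```text
time_s: 6.35
eef_pos: [500.3, 134.7, 31.5]
ee_rot: [0.703, 0.711, 0.001, -0.0]
ft_force: [0.4, 0.6, -1.7]
grip_width: 37.1
gripper_force: 30.0
```

Call:
send_rows([
  [30,0,0,0.004,0,0,0],
  [30,0,0,0.007,0,0,0],
  [30,0,0,0.007,0,0,0],
])

```text
time_s: 6.6
eef_pos: [500.6, 134.8, 30.2]
ee_rot: [0.703, 0.711, 0.001, 0.0]
ft_force: [-1.2, 1.1, 3.9]
grip_width: 37.3
gripper_force: 30.0
```

Floor contact felt (Fz −1.7 → +3.9). Releasing and retreating.

Call:
send_rows([
  [62,0,0,0.006,0,0,0],
  [62,0,0,0.006,0,0,0],
  [62,0,0,0.006,0,0,0],
  [62,0,0,0.006,0,0,0],
  [62,0,0,-0.1,0,0,0],
  [62,0,0,-0.2,0,0,0],
  [62,0,0,-0.32,0,0,0],
  [62,0,0,-0.44,0,0,0],
  [62,0,0,-0.44,0,0,0],
])

```text
time_s: 7.35
eef_pos: [502.6, 134.7, 167.9]
ee_rot: [0.703, 0.711, 0.005, 0.004]
ft_force: [0.1, 0.6, 0.2]
grip_width: 54.8
gripper_force: 0.0
```

```bash
python3 g.py 566 -284 150 -0.505
python3 - <<'E'
from h import *
s=shot("scene","s4.png")
m=grey(s,(302,270)) ; print("old place grey?",m.sum())
cv2.imwrite("pics/c4.png",cv2.resize(s["color"][100:200,250:350],None,fx=4,fy=4,interpolation=2))
E
```

```text
t 7.35 pos [502.6 134.7 167.9] F [0.1 0.6 0.2] w 54.8 g 0.0
shift [-1.3978  0.1959  0.0598] turn [ 0.0078 -0.0033  0.3281] tool-y az 0.0104
old place grey? 195148.0
```

View pics/c4.png

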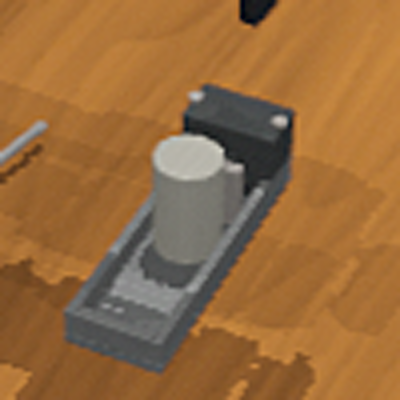

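The thick blank stands upright in the channel just before the pusher. Going to the block.

Call:
send_rows([
  [62,-0.9,0.126,0.03,0.008,-0.003,0.2],
  [62,-0.9,0.126,0.03,0.008,-0.003,0.2],
  [62,-0.9,0.126,0.03,0.008,-0.003,0.2],
  [62,-0.9,0.126,0.03,0.008,-0.003,0.2],
  [62,-0.9,0.126,0.03,0.008,-0.003,0.2],
  [62,-0.9,0.126,0.03,0.008,-0.003,0.2],
  [62,-0.9,0.126,0.03,0.008,-0.003,0.2],
  [62,-0.9,0.126,0.03,0.008,-0.003,0.2],
])

```text
time_s: 8.07
eef_pos: [540.6, -139.4, 150.3]
ee_rot: [0.807, 0.59, -0.006, -0.003]
ft_force: [-0.3, 1.0, -0.1]
grip_width: 54.3
gripper_force: 0.0
```

```bash
python3 g.py 566 -284 140 -0.505
```

```text
t 8.07 pos [ 540.6 -139.4  150.3] F [-0.3  1.  -0.1] w 54.3 g 0.0
shift [-0.4333  0.2275  0.0338] turn [-0.0075  0.004   0.1249] tool-y az -0.3088
```

Call:
send_rows([
  [62,-0.434,0.227,0.03,-0.008,0.004,0.125],
  [62,-0.434,0.227,0.03,-0.008,0.004,0.125],
  [62,-0.434,0.227,0.03,-0.008,0.004,0.125],
  [62,-0.434,0.227,0.03,-0.008,0.004,0.125],
  [62,-0.434,0.227,0.03,-0.008,0.004,0.125],
  [62,-0.434,0.227,0.03,-0.008,0.004,0.125],
  [62,-0.434,0.227,0.03,-0.008,0.004,0.125],
])

```text
time_s: 8.65
eef_pos: [566.4, -278.1, 142.4]
ee_rot: [0.86, 0.51, 0.001, -0.0]
ft_force: [-1.7, 0.2, 0.5]
grip_width: 54.8
gripper_force: 0.0
```

```bash
python3 g.py 566 -284 90 -0.505
```

```text
t 8.65 pos [ 566.4 -278.1  142.4] F [-1.7  0.2  0.5] w 54.8 g 0.0
shift [-0.0181  0.0083  0.1746] turn [ 0.0003 -0.001   0.0035] tool-y az -0.4994
```

Call:
send_rows([
  [62,0,0,0.06,0,0,0.003],
  [62,0,0,0.12,0,0,0.003],
  [62,0,0,0.17,0,0,0.003],
  [62,0,0,0.17,0,0,0.003],
  [62,0,0,0.17,0,0,0.003],
])

```text
time_s: 9.07
eef_pos: [566.7, -278.1, 92.1]
ee_rot: [0.861, 0.509, 0.001, 0.0]
ft_force: [-0.1, -0.5, -0.4]
grip_width: 54.4
gripper_force: 0.0
```

```bash
python3 g.py 566 -284 20 -0.505
```

```text
t 9.07 pos [ 566.7 -278.1   92.1] F [-0.1 -0.5 -0.4] w 54.4 g 0.0
shift [-0.0185  0.0072  0.2405] turn [ 0.0006 -0.0008  0.001 ] tool-y az -0.5034
```

Call:
send_rows([
  [62,-0.0185,0.007,0.04,0,0,0.001],
  [62,-0.0185,0.007,0.1,0,0,0.001],
  [62,-0.0185,0.007,0.17,0,0,0.001],
  [62,-0.0185,0.007,0.22,0,0,0.001],
  [62,-0.0185,0.007,0.232,0,0,0.001],
  [62,-0.0185,0.007,0.232,0,0,0.001],
])

```text
time_s: 9.57
eef_pos: [565.9, -285.6, 22.0]
ee_rot: [0.862, 0.507, 0.001, 0.0]
ft_force: [1.1, -0.0, 0.4]
grip_width: 54.8
gripper_force: 0.0
```

```bash
python3 g.py 566 -284 22 -0.505
```

```text
t 9.57 pos [ 565.9 -285.6   22. ] F [ 1.1 -0.   0.4] w 54.8 g 0.0
shift [ 0.0048 -0.0022  0.    ] turn [ 0.0008 -0.0007 -0.001 ] tool-y az -0.5066
```

Clear of contact, close.

Call:
send_rows([
  [30,0.004,-0.001,0,0,0,0],
  [30,0.004,-0.001,0,0,0,0],
  [30,0.004,-0.001,0,0,0,0],
  [30,0.004,-0.001,0,0,0,0],
  [30,0.004,-0.001,0,0,0,0],
  [30,0.004,-0.001,0,0,0,0],
  [30,0.004,-0.001,0,0,0,0],
])

```text
time_s: 10.15
eef_pos: [566.8, -284.7, 23.8]
ee_rot: [0.862, 0.507, 0.001, 0.002]
ft_force: [-1.2, 1.0, 7.4]
grip_width: 38.2
gripper_force: 29.8
```

```bash
python3 g.py 566 -284 140 -0.505
```

```text
t 10.15 pos [ 566.8 -284.7   23.8] F [-1.2  1.   7.4] w 38.2 g 29.8
shift [ 0.0009 -0.0018 -0.3874] turn [ 0.0027 -0.0005 -0.001 ] tool-y az -0.5066
```

Call:
send_rows([
  [30,0,0,-0.04,0,0,0],
  [30,0,0,-0.12,0,0,0],
  [30,0,0,-0.22,0,0,0],
  [30,0,0,-0.32,0,0,0],
  [30,0,0,-0.4,0,0,0],
  [30,0,0,-0.4,0,0,0],
  [30,0,0,-0.4,0,0,0],
])

```text
time_s: 10.73
eef_pos: [566.2, -284.5, 143.6]
ee_rot: [0.862, 0.507, 0.001, 0.002]
ft_force: [-0.2, 0.6, -3.2]
grip_width: 37.9
gripper_force: 29.8
```

```bash
python3 g.py 500.8 86 145 0.012
```

```text
t 10.73 pos [ 566.2 -284.5  143.6] F [-0.2  0.6 -3.2] w 37.9 g 29.8
shift [ 0.9742 -0.7898 -0.0078] turn [ 0.0029  0.0004 -0.3302] tool-y az -0.5066
```

Call:
send_rows([
  [30,0.08,-0.065,0,0.003,0,-0.03],
  [30,0.17,-0.138,0,0.003,0,-0.06],
  [30,0.27,-0.219,0,0.003,0,-0.1],
  [30,0.37,-0.3,0,0.003,0,-0.14],
  [30,0.47,-0.381,0,0.003,0,-0.18],
  [30,0.57,-0.462,0,0.003,0,-0.22],
  [30,0.67,-0.543,0,0.003,0,-0.26],
  [30,0.77,-0.624,0,0.003,0,-0.3],
  [30,0.86,-0.697,0,0.003,0,-0.33],
  [30,0.93,-0.754,0,0.003,0,-0.33],
  [30,0.974,-0.79,0,0.003,0,-0.33],
  [30,0.974,-0.79,0,0.003,0,-0.33],
])

```text
time_s: 11.73
eef_pos: [498.7, 88.9, 140.7]
ee_rot: [0.702, 0.712, -0.002, -0.003]
ft_force: [0.5, 0.6, -2.3]
grip_width: 37.9
gripper_force: 29.8
```

```bash
python3 g.py 501 85.7 55 0.012
```

```text
t 11.73 pos [498.7  88.9 140.7] F [ 0.5  0.6 -2.3] w 37.9 g 29.8
shift [-0.0114  0.0092  0.2855] turn [-0.0038 -0.0011  0.002 ] tool-y az 0.0152
```

Call:
send_rows([
  [30,-0.011,0.008,0,-0.004,-0.001,0.002],
  [30,-0.011,0.008,0,-0.004,-0.001,0.002],
  [30,-0.011,0.008,0.05,-0.004,-0.001,0.002],
  [30,-0.011,0.008,0.11,-0.004,-0.001,0.002],
  [30,-0.011,0.008,0.16,-0.004,-0.001,0.002],
  [30,-0.011,0.008,0.16,-0.004,-0.001,0.002],
  [30,-0.011,0.008,0.16,-0.004,-0.001,0.002],
])

```text
time_s: 12.32
eef_pos: [503.0, 81.8, 93.8]
ee_rot: [0.705, 0.71, 0.001, 0.001]
ft_force: [0.3, 1.0, -2.1]
grip_width: 37.7
gripper_force: 29.8
```

```bash
python3 g.py 501 85.7 50 0.012
python3 - <<'E'
from h import *
s=shot("scene","s5.png")
cv2.imwrite("pics/c5.png",cv2.resize(s["color"][80:200,230:350],None,fx=5,fy=5,interpolation=2))
o=get_obs()["eef_pos"]
for b,n in(((-19,19,-25,25,0,.1),"block bottom"),): print(n,((proj(s,box([o[0],o[1],.012],-19,19,-25,25,o[2]-23.8,o[2]+36.2))+.5-[230,80])*5).round(0).tolist())
E
```

```text
t 12.32 pos [503.   81.8  93.8] F [ 0.3  1.  -2.1] w 37.7 g 29.8
shift [ 0.0132 -0.0069  0.146 ] turn [ 0.0016  0.0005 -0.0032] tool-y az 0.007
block bottom [[212.0, 392.0], [268.0, 319.0], [298.0, 421.0], [351.0, 346.0], [209.0, 275.0], [267.0, 201.0], [299.0, 303.0], [355.0, 228.0]]
```

View pics/c5.png

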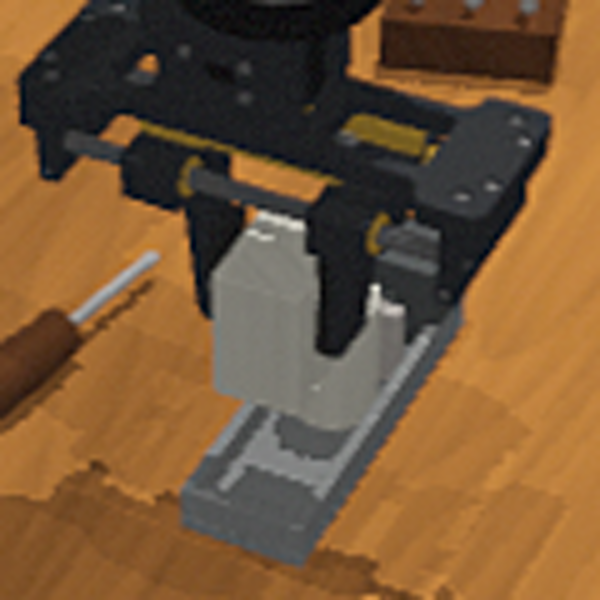

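The block hangs as predicted (corner at (214,393) vs predicted (212,392)), behind the round blank. Correcting xy, then lowering.

Call:
send_rows([
  [30,0.013,-0.007,0,0.002,0,-0.003],
  [30,0.013,-0.007,0.02,0.002,0,-0.003],
  [30,0.013,-0.007,0.05,0.002,0,-0.003],
  [30,0.013,-0.007,0.08,0.002,0,-0.003],
  [30,0.013,-0.007,0.11,0.002,0,-0.003],
  [30,0.013,-0.007,0.11,0.002,0,-0.003],
  [30,0.013,-0.007,0.11,0.002,0,-0.003],
])

```text
time_s: 12.95
eef_pos: [500.7, 86.7, 60.5]
ee_rot: [0.702, 0.712, -0.0, 0.0]
ft_force: [0.6, -0.5, -1.2]
grip_width: 37.9
gripper_force: 29.8
```

```bash
python3 g.py 501 85.7 30 0.012
```

```text
t 12.95 pos [500.7  86.7  60.5] F [ 0.6 -0.5 -1.2] w 37.9 g 29.8
shift [-0.0032  0.0009  0.1018] turn [-0.0003  0.0004  0.0008] tool-y az 0.0133
```

Call:
send_rows([
  [30,-0.002,0.001,0.02,0,0,0],
  [30,-0.002,0.001,0.04,0,0,0],
  [30,-0.002,0.001,0.055,0,0,0],
  [30,-0.002,0.001,0.065,0,0,0],
  [30,-0.002,0.001,0.065,0,0,0],
])

```text
time_s: 13.37
eef_pos: [501.0, 86.1, 41.0]
ee_rot: [0.702, 0.712, -0.0, 0.0]
ft_force: [-0.8, -0.6, -2.6]
grip_width: 37.7
gripper_force: 29.8
```

```bash
python3 g.py 501 85.7 30 0.012
```

```text
t 13.37 pos [501.   86.1  41. ] F [-0.8 -0.6 -2.6] w 37.7 g 29.8
shift [-0.0012 -0.      0.0368] turn [-0.0001  0.0004  0.0008] tool-y az 0.0132
```

Inside the walls now (bottom ≈17 mm), no contact.

Call:
send_rows([
  [30,0,0,0.012,0,0,0],
  [30,0,0,0.022,0,0,0],
  [30,0,0,0.029,0,0,0],
  [30,0,0,0.033,0,0,0],
  [30,0,0,0.033,0,0,0],
])

```text
time_s: 13.78
eef_pos: [501.2, 86.1, 31.6]
ee_rot: [0.702, 0.712, -0.0, 0.001]
ft_force: [-0.3, -0.2, -3.0]
grip_width: 37.7
gripper_force: 29.8
```

Call:
send_rows([
  [30,0,0,0.003,0,0,0],
  [30,0,0,0.006,0,0,0],
  [30,0,0,0.006,0,0,0],
])

```text
time_s: 14.03
eef_pos: [501.3, 86.1, 30.0]
ee_rot: [0.702, 0.712, 0.0, 0.001]
ft_force: [0.0, -0.1, -2.0]
grip_width: 38.0
gripper_force: 29.8
```

Call:
send_rows([
  [30,0,0,0.002,0,0,0],
  [30,0,0,0.004,0,0,0],
  [30,0,0,0.004,0,0,0],
])

```text
time_s: 14.28
eef_pos: [501.4, 86.0, 29.8]
ee_rot: [0.702, 0.712, 0.0, 0.001]
ft_force: [-3.0, 1.0, 7.7]
grip_width: 38.1
gripper_force: 29.8
```

Block is on the floor. Begin pushing slowly along the jig's +y (tool −x).

Call:
send_rows([
  [30,-0.004,0,-0.001,0,0,0],
  [30,-0.009,0,-0.001,0,0,0],
  [30,-0.014,0,-0.001,0,0,0],
  [30,-0.019,0,-0.001,0,0,0],
  [30,-0.024,0,-0.001,0,0,0],
  [30,-0.029,0,-0.001,0,0,0],
  [30,-0.032,0,-0.001,0,0,0],
  [30,-0.032,0,-0.001,0,0,0],
])

```text
time_s: 14.95
eef_pos: [502.1, 78.0, 29.9]
ee_rot: [0.703, 0.711, 0.002, 0.0]
ft_force: [0.3, 13.6, 6.6]
grip_width: 38.0
gripper_force: 29.7
```

Tool +x is world +y: that nudged the block softly against the end wall (13.6 N). Reversing direction.

Call:
send_rows([
  [30,0.01,0,0,0,0,0],
  [30,0.02,0,0,0,0,0],
  [30,0.03,0,0,0,0,0],
  [30,0.04,0,0,0,0,0],
  [30,0.05,0,0,0,0,0],
  [30,0.055,0,0,0,0,0],
  [30,0.055,0,0,0,0,0],
])

```text
time_s: 15.53
eef_pos: [502.1, 92.5, 29.8]
ee_rot: [0.702, 0.712, 0.001, 0.002]
ft_force: [0.3, -2.5, 6.2]
grip_width: 37.8
gripper_force: 29.8
```

```bash
python3 g.py 501 110.7 29.8 0.012
```

```text
t 15.53 pos [502.1  92.5  29.8] F [ 0.3 -2.5  6.2] w 37.8 g 29.8
shift [ 0.0608 -0.0029 -0.0003] turn [0.0021 0.0013 0.0011] tool-y az 0.0137
```

Call:
send_rows([
  [30,0.004,-0.001,0,0,0,0],
  [30,0.008,-0.002,0,0,0,0],
  [30,0.012,-0.002,0,0,0,0],
  [30,0.016,-0.002,0,0,0,0],
  [30,0.02,-0.002,0,0,0,0],
  [30,0.024,-0.002,0,0,0,0],
  [30,0.028,-0.002,0,0,0,0],
  [30,0.03,-0.002,0,0,0,0],
  [30,0.03,-0.002,0,0,0,0],
])

```text
time_s: 16.28
eef_pos: [501.7, 100.3, 29.8]
ee_rot: [0.702, 0.712, -0.0, 0.003]
ft_force: [0.7, -9.5, 5.7]
grip_width: 38.3
gripper_force: 29.8
```

Call:
send_rows([
  [30,0.003,0,0,0,0,0],
  [30,0.006,0,0,0,0,0],
  [30,0.009,0,0,0,0,0],
  [30,0.012,0,0,0,0,0],
  [30,0.015,0,0,0,0,0],
  [30,0.018,0,0,0,0,0],
  [30,0.021,0,0,0,0,0],
  [30,0.021,0,0,0,0,0],
])

```text
time_s: 16.95
eef_pos: [501.6, 106.3, 29.8]
ee_rot: [0.702, 0.712, -0.0, 0.003]
ft_force: [0.3, -11.3, 5.4]
grip_width: 37.7
gripper_force: 29.8
```

```bash
python3 g.py 501 110.7 29.8 0.012
```

```text
t 16.95 pos [501.6 106.3  29.8] F [  0.3 -11.3   5.4] w 37.7 g 29.8
shift [ 0.0147 -0.0017 -0.0002] turn [0.0022 0.0027 0.0011] tool-y az 0.0138
```

Call:
send_rows([
  [30,0.003,0,0,0,0,0],
  [30,0.006,0,0,0,0,0],
  [30,0.009,0,0,0,0,0],
  [30,0.011,0,0,0,0,0],
  [30,0.011,0,0,0,0,0],
])

```text
time_s: 17.37
eef_pos: [501.5, 109.4, 29.8]
ee_rot: [0.702, 0.712, -0.0, 0.003]
ft_force: [0.6, -13.6, 6.6]
grip_width: 38.1
gripper_force: 29.8
```

Call:
send_rows([
  [30,0.002,0,0,0,0,0],
  [30,0.004,0,0,0,0,0],
  [30,0.006,0,0,0,0,0],
  [30,0.006,0,0,0,0,0],
])

```text
time_s: 17.7
eef_pos: [501.6, 110.5, 29.8]
ee_rot: [0.702, 0.712, -0.001, 0.003]
ft_force: [-0.7, -18.8, 7.2]
grip_width: 37.9
gripper_force: 29.8
```

Call:
send_rows([
  [30,0.001,0,0,0,0,0],
  [30,0.002,0,0,0,0,0],
  [30,0.002,0,0,0,0,0],
  [30,0.002,0,0,0,0,0],
])

```text
time_s: 18.03
eef_pos: [501.6, 110.6, 29.8]
ee_rot: [0.702, 0.712, -0.001, 0.003]
ft_force: [-0.7, -22.8, 6.5]
grip_width: 38.1
gripper_force: 29.8
```

```bash
python3 g.py 501 110.7 29.8 0.012
python3 - <<'E'
from h import *
t=shot("top","t6.png");s=shot("scene","s6.png")
o=np.hstack([cv2.resize(s["color"][80:200,230:350],None,fx=5,fy=5,interpolation=2)[:,:500]])
cv2.imwrite("pics/c6.png",o)
E
```

```text
t 18.03 pos [501.6 110.6  29.8] F [ -0.7 -22.8   6.5] w 38.1 g 29.8
shift [ 0.0004 -0.002  -0.    ] turn [0.002  0.0041 0.0013] tool-y az 0.014
```

View pics/c6.png

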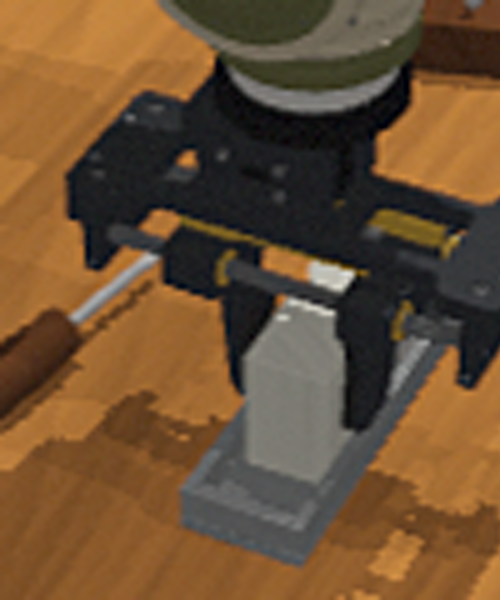

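On the stop: force climbs from 19 to 23 N with only 0.1 mm of travel, at the predicted y (110.6 against 110.7). The block is upright and still held. Handing in.

```bash
python3 -c "
from station import env
print(env.close_job())"
```

```text
the job is handed in; nothing more can be done
None
```

I handed the job in at about 18 s with both blanks in the jig and the gripped rectangular blank holding the pusher on its stop at about 23 N; on the way, the gripper appeared to rest on the turquoise look-alike (about 7 N, not displaced) and I once pushed the block the wrong way into the end wall (about 14 N).

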